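# Select the green fence line and switch the fence charger on

## Task

Put the fence charger onto the green line and switch it on: pull the sprung selector knob up, turn it to the green cap, feel for the notch there and let the knob drop fully home, and only then push the red power lever all the way over to on. The marks are only rough and the knob's works are small, so feel your way and never force the knob up, down or round; leave the other things on the counter alone and take your hand away at the end.

Things in the scene. Friction and masses are not known exactly. Their poses are not given: they have to be found in the camera images.
- charger: Electric-fence charger: cream box screwed to the counter, 200 (x) x 320 (y) x 85 mm high. Its flat top (the face) carries the selector knob on a dark panel (axis at x 0, y +60 mm) and the power lever (at x 0, y -100 mm). Origin: centre of the underside; x points to its back (four brass glands), front faces -x, z up.
- cap_green: Green line cap, a plastic button 18 mm across, 8 mm high on the face; origin at its underside. One of four (red, yellow, green, blue) on a 66 mm circle round the selector axis, at -78, -44, +44 and +78 degrees from the charger's x axis; which colour stands where changes. Its notch lies only roughly in its direction from the axis: up to 12 degrees to either side.
- knob: Selector knob, black plastic, axis upright, origin on the axis, level with the face when home. Skirt 74 mm across, 9 to 16 mm above the origin; on it a bar grip 46 mm long (x), 16 mm thick (y), 16 to 51 mm above the origin. A white line on top marks its pointer end, +x. Force of the knob on its works (pin against notch or ring, end stop, seat) must stay under 30 N; the spring alone makes 8 to 10.
- knob_grip (a point): Point on the knob's axis in the bar grip, 40 mm above the knob's origin, 11 mm below the bar's top; axes as the knob's (x along the bar to the pointer, z up).
- pointer (a point): The spot the pointer aims at on the circle of caps: 66 mm from the axis along the knob's x. The knob starts in a wide slot (off, about 24 degrees of play). On a ring of 32 mm radius, 7 mm deep notches 8 mm wide for its 6.5 mm pin follow on either side, one for each cap, 34 degrees apart. Turning range about 90 degrees either way from the slot's middle.
- lift (a joint): How far the knob is pulled up, m: 0 home, 0.007 the pin just clears its notch, 0.011 end stop. The spring pulls down with 8 N at home, 11 N at the stop. Let go between notches, the pin rests on the ring at 0.007 and slides there under the spring while the bar is turned between loose fingers; over a notch it drops in by itself.
- power (a joint): Power lever, rad: 0 off (leaning to the charger's front, -x), 1.0 fully on (leaning to the back, +x). It swings about an axis along the charger's y and stays where it is left; about 1.2 N at the tip moves it.
- power_tip (a point): Point on the axis of the power lever (a toggle switch's bat handle with a red sleeve, 13 mm thick low down to 18 mm near the end) 50 mm from its pivot, 9 mm short of its end; the pivot lies 12 mm above the face. At off this point stands 24 mm in front (-x) of the pivot and 44 mm above it, at on 24 mm behind it.
- bowl: Tan ceramic bowl of coins, 140 mm across, 55 mm high; origin at the centre of its underside. Not to be disturbed.
- shoetree_a: Cedar shoe tree lying flat, about 290 x 75 x 60 mm along its x; origin at its underside near the middle. Not to be disturbed.
- shoetree_b: The other cedar shoe tree, the same size. Not to be disturbed.
- organizer: Green plastic button organizer with ten small flip lids, 100 x 210 x 31 mm; origin at the centre of its underside. Not to be disturbed.

How it is judged:
By the outcome, as a careful person would: the job done as asked, in the order asked, and still so for the second after the job is handed in, with the robot touching nothing.
It also fails if it takes over 48 s, if anything falls off the work surface, if the arm or the gripper's body presses on something with over 40 N, if the wrist force passes 120 N, or if a joint passes its speed limit or range.

## Robot

A 7-joint arm with a two-finger parallel gripper is mounted at the origin on the work surface. World frame = base frame: x ahead of the robot, y to its left, z up, the work surface at z = 0. Lengths are in m, angles in rad, forces in N, time in s.
With the tool pointing down it reaches from about 0.4 to 0.925 m from the base axis. Payload 5.6 kg.
Tool frame: the origin (TCP) lies midway between the tips of the shut fingers; the grasp point (between the pads) lies 19 mm behind it; z points along the fingers, y is the line along which they close (so a half turn about z gives the same grasp; the last joint's range is limited). The gripper opens to 85 mm and grips with 20 to 120 N. Pads are 22 mm wide; open, the fingers measure 114 mm over their backs; the gripper's body (76 mm by 85 mm) begins 54 mm behind the grasp point. The pads swing forward as they close: fully open they stand 13 mm farther back than shut.
Start: joints at [-1.173, 0.468, -0.012, 1.603, 0.006, 1.071, -0.056], TCP at [0.277, 0.588, 0.231] pointing down, gripper open.
Joint ranges: [-2.53, 2.53], [-0.31, 2.02], [-1.57, 1.55], [0.28, 2.44], [-1.29, 4.43], [0.15, 1.84], [-2.92, 2.92]. Speed limits (rad/s): [2.57, 2.57, 3.14, 3.14, 3.14, 3.14, 3.14].

## Interface

Orientations are given as a unit quaternion [w, x, y, z].
In Python, from station import * gives the robot as it stands.
- The arm moves only by the tool move_arm, never from a script. Its argument "targets" is a list of rows, each an object of numbers: "wx", "wy", "wz": the turn, a rotation vector about the world's x, y, z in rad; "dx", "dy", "dz": the shift along the world's x, y, z in cm; "hand": the finger opening in cm, from 0 to 8.54. A call has 1 to 8 rows; each row shifts and turns the commanded pose from where the row before left it; what a row does not reach is not made up. A row lasts 1/8 s, in which the tool goes at most 62.5 mm and 10.7 degrees, less where a joint would pass 70% of its speed; a pose out of reach is approached as far as the arm can. A call is refused whole if a number of a shift passes 6.25 or a number of a turn 0.188, either way. A call with a gripper value outside its range is refused whole. The fingers move at their own pace and stop on an object; the grip force is fixed at half the most. Time passes only in rows, so rows that do not move let the fingers close. It gives the time, the measured TCP pose, the force, the opening and the grip force at its end, in the units of the state.
- get_state(): the state, without advancing time (a new reading comes with each control period).
- read_camera(name): name is "side" or "top" or "wrist"; returns the picture (384x512x3 uint8, red, green, blue); there is no depth.
- camera_info(name): a dict with "vfov" (degrees; the focal length in pixels is half the picture's height over the tangent of half this angle, whatever the lens; pixels are square), "cx", "cy" (the principal point, pixels), "k1" (the pictures are not rectified: a ray, as slopes to the right and down, at radius r is drawn at 1 + k1 r^2 times it, then the intrinsics apply), "extrinsics" (4x4, takes a point from world to camera coordinates); the wrist camera has in their place "hand_eye" (4x4, takes a point from camera to tool coordinates, whose origin is the TCP and whose axes are the flange's). Camera axes: x right, y down, z forward; pixel columns grow to the right and rows downward; lengths in m; the calibration is good to about 2 mm. A picture is of the moment at which its call begins: read the wrist's pose just before it. camera_info takes no time and is no camera call.
- finish_job(): hands the job in; it is judged then, once.
Trained networks look in the newest picture that a camera, given by its name, has taken for a name from the list of things; names that differ only in an ending like _2 or _b are one class to them, and where a whole thing is asked for, a point or a joint stands for the part that bears it (a point fixed in the world has none). Each returns a list of dicts, best first, with "p" (0 to 1); they miss things now and then, are a little off and sometimes report something else, mostly with a low value. They report only what shows in the picture. A call takes as long as a camera call.
- cut_out(camera, name): "mask" (384x512 bool, what is visible of it) and "box" ([left, top, right, bottom] in pixels, round what is visible of it).
The state is a dict: "time_s": time; "joint_positions": joint angles; "joint_vel": joint speeds; "tau": joint torques, N m; "eef_pos": TCP position; "tcp_rot": TCP orientation; "force": force on the tool from outside, world axes, zero at the start; "ft_torque": the same for the moment, N m; "finger_gap": finger opening in m; "finger_force": force on a finger pad.
Only numpy, scipy, OpenCV 4.12 (cv2) and the standard library are available. Lean on these libraries where they do the work, as an engineer would, in place of code of your own. Each camera call takes 0.05 s, during which the arm holds its last target. There are 200 camera calls.

## Working session

There is one attempt and no reset: what is moved stays moved. The work goes in short steps, Python scripts to look and compute and a tool call to move; the robot and the scene stay as the last step left them, time stands still between calls to the robot, and variables do not carry over. Pictures are saved under pics/ and viewed, at most 10 in all, crops included, and the job is handed in when it is done.

Besides the shell and the picture viewer there is one more tool, called after "Request:" as a command line: name --argument value ..., lists and objects as JSON in quotes. move_arm: Moves the arm, as the interface text tells. Its arguments: {"type":"object","properties":{"targets":{"type":"array"}},"required":["targets"]}

```bash
mkdir -p pics
cat > h.py <<'E'
from station import *
import numpy as np, cv2
from scipy.spatial.transform import Rotation as R
def save(n,im): cv2.imwrite('pics/'+n+'.png',im[:,:,::-1])
def cam(name,st=None):
    c=camera_info(name); f=192/np.tan(np.radians(c['vfov'])/2)
    if name=='wrist':
        q=st['tcp_rot']; T=np.eye(4); T[:3,:3]=R.from_quat([q[1],q[2],q[3],q[0]]).as_matrix(); T[:3,3]=st['eef_pos']
        W=T@np.array(c['hand_eye'])
    else: W=np.linalg.inv(np.array(c['extrinsics']))
    return f,c['cx'],c['cy'],c['k1'],W
def ray(C,u,v):
    f,cx,cy,k1,W=C; d=np.array([(u-cx)/f,(v-cy)/f]); s=d.copy()
    for _ in range(20): s=d/(1+k1*(s@s))
    return W[:3,3],W[:3,:3]@np.array([s[0],s[1],1])
def onz(C,u,v,z):
    o,d=ray(C,u,v); return o+d*(z-o[2])/d[2]
def proj(C,p):
    f,cx,cy,k1,W=C; q=W[:3,:3].T@(np.array(p)-W[:3,3]); s=q[:2]/q[2]; s=s*(1+k1*(s@s)); return s*f+[cx,cy]
def cen(m):
    v,u=np.nonzero(m); return u.mean(),v.mean()
E
python3 - <<'E'
from h import *
st=get_state(); print(st)
for n in ('top','side'):
    im=read_camera(n); save(n+'0',im); C=cam(n); print(n,C[4][:3,3])
    for t,z in (('charger',.085),('cap_green',.093),('knob',.12),('power_tip',.13),('bowl',.05),('organizer',.03),('shoetree_a',.05)):
        for r in cut_out(n,t)[:2]:
            u,v=cen(r['mask']); print(t,round(r['p'],2),np.round(r['box']),round(u,1),round(v,1),onz(C,u,v,z).round(3))
E
```

```text
{'time_s': 0.0, 'joint_positions': array([-1.17298171,  0.46838759, -0.01160707,  1.60361743,  0.00600479,
        1.07140952, -0.05626795]), 'joint_vel': array([ 1.35989683e-04, -4.36343503e-05,  1.54648294e-04,  8.69609073e-04,
        1.03239498e-03, -7.80445531e-05, -4.85070364e-04]), 'tau': array([-8.16566098e-04, -5.32378399e+01,  2.12318479e-02, -2.51303387e+01,
        1.14579438e-02,  7.61726580e-03,  1.13126541e-05]), 'eef_pos': array([0.27716244, 0.58732949, 0.23033414]), 'tcp_rot': array([-1.33003972e-04,  2.18639624e-01,  9.75805265e-01, -8.83762461e-04]), 'force': array([-0.05516352, -0.04358963,  0.1499577 ]), 'ft_torque': array([0.03453744, 0.01351774, 0.03026932]), 'finger_force': 0.0, 'finger_gap': 0.08547281807052014}
top [ 0.45841057 -0.02965337  1.12933707]
charger 0.87 [188. 184. 299. 266.] 242.3 223.1 [0.508 0.025 0.085]
knob 0.91 [208. 212. 232. 238.] 221.3 224.3 [0.504 0.084 0.12 ]
power_tip 0.41 [274. 216. 279. 230.] 276.3 222.3 [ 0.507 -0.075  0.13 ]
bowl 0.66 [ 94. 216. 139. 260.] 117.6 237.3 [0.473 0.408 0.05 ]
bowl 0.34 [212. 211. 234. 239.] 221.6 224.5 [0.507 0.091 0.05 ]
organizer 0.59 [245. 128. 309. 159.] 275.6 142.3 [ 0.772 -0.083  0.03 ]
shoetree_a 0.88 [394. 166. 420. 255.] 405.7 205.4 [ 0.557 -0.483  0.05 ]
shoetree_a 0.81 [346. 177. 380. 265.] 363.6 216.7 [ 0.524 -0.35   0.05 ]
side [ 0.10220118 -0.60697583  0.91185359]
charger 0.63 [155. 164. 275. 270.] 216.7 213.4 [ 0.487 -0.02   0.085]
knob 0.92 [189. 177. 212. 196.] 200.1 186.6 [0.497 0.068 0.12 ]
power_tip 0.49 [227. 206. 241. 217.] 233.6 211.3 [ 0.505 -0.077  0.13 ]
bowl 0.63 [121. 137. 166. 170.] 141.8 153.3 [0.474 0.398 0.05 ]
bowl 0.21 [308. 294. 405. 366.] 357.4 324.2 [ 0.54  -0.494  0.05 ]
organizer 0.73 [267. 171. 338. 221.] 301.2 193.9 [ 0.765 -0.097  0.03 ]
shoetree_a 0.67 [307. 297. 401. 364.] 357.1 324.3 [ 0.539 -0.494  0.05 ]
shoetree_a 0.57 [265. 260. 344. 342.] 309.0 296.5 [ 0.508 -0.365  0.05 ]
```

Run:
```python
from h import *
im=cv2.imread('pics/top0.png')[165:285,170:330]
cv2.imwrite('pics/top0c.png',cv2.resize(im,None,fx=5,fy=5,interpolation=cv2.INTER_CUBIC))
```

```text
(no output)
```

View pics/top0c.png

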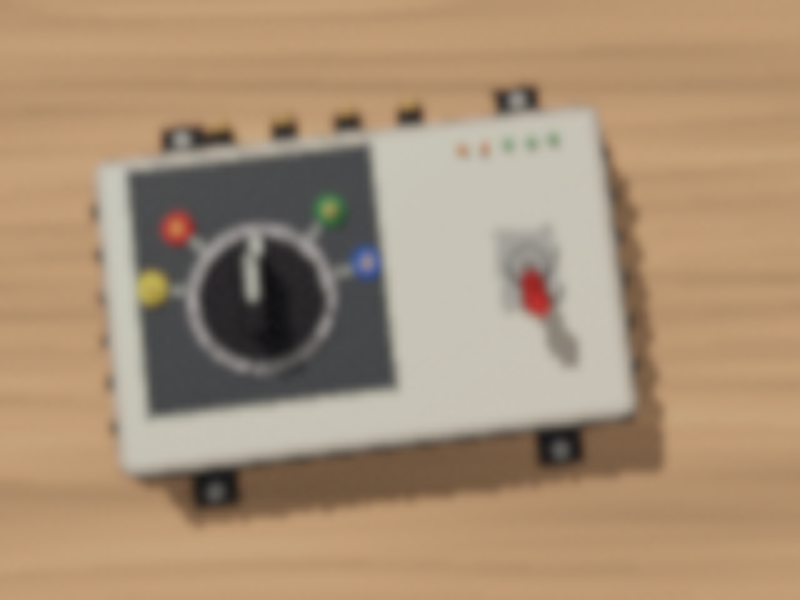

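The top view shows the charger yawed by about 6.6°. The knob is at crop (258,298) with its pointer roughly along +x. Green, at crop (330,208), is the first cap clockwise (−44°), and the lever at crop (535,290) is off.

Request:
move_arm --targets '[{"dx": 2.5,"dy": -6,"dz": 1,"wz": 0.07},{"dx": 2.5,"dy": -6,"dz": 1,"wz": 0.07},{"dx": 2.5,"dy": -6,"dz": 1,"wz": 0.07},{"dx": 2.5,"dy": -6,"dz": 1,"wz": 0.07},{"dx": 2.5,"dy": -6,"dz": 1,"wz": 0.07},{"dx": 2.5,"dy": -6,"dz": 1,"wz": 0.07},{"dx": 2.5,"dy": -6,"dz": 1,"wz": 0.07},{"dx": 2.5,"dy": -6,"dz": 0,"wz": 0.06}]'

```text
invalid input
```

Run:
```python
from h import *
st=get_state(); im=read_camera('wrist'); save('w0',im); C=cam('wrist',st); print(st['eef_pos'],st['tcp_rot'],st['time_s'],st['joint_positions'].round(2)); print(camera_info('wrist'))
for t,z in (('charger',.085),('cap_green',.093),('knob',.12),('power_tip',.13)):
    for r in cut_out('wrist',t)[:2]:
        u,v=cen(r['mask']); print(t,round(r['p'],2),np.round(r['box']),round(u,1),round(v,1),onz(C,u,v,z).round(3))
```

```text
[0.27735661 0.58783831 0.23130875] [5.30891491e-06 2.18651871e-01 9.75802930e-01 1.44151000e-05] 0.8 [-1.17  0.47 -0.01  1.6   0.01  1.07 -0.06]
{'vfov': 71.02462857028296, 'cx': 253.21621719638006, 'cy': 194.95411682717514, 'k1': -0.010927029245069568, 'hand_eye': array([[ 7.10155031e-04, -9.46969944e-01, -3.21321368e-01,
         8.22424771e-02],
       [ 9.99999740e-01,  6.31740029e-04,  3.48299359e-04,
        -1.95456724e-04],
       [-1.26837455e-04, -3.21321532e-01,  9.46970146e-01,
        -1.43069747e-01],
       [ 0.00000000e+00,  0.00000000e+00,  0.00000000e+00,
         1.00000000e+00]])}
charger 0.88 [  0. 358. 127. 384.] 100.1 372.9 [0.447 0.257 0.085]
```

View pics/w0.png

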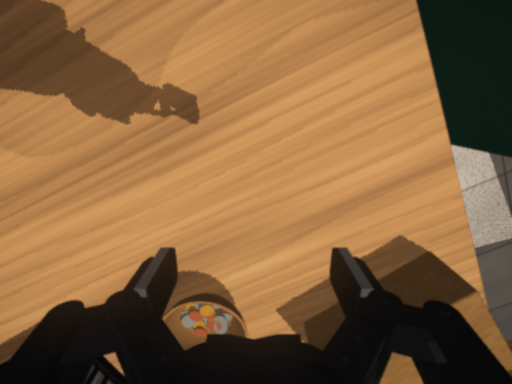

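The move was refused and the picture still shows the start: wood, the bowl near (205,320), and the fingers. I'll retry with all fields in each row.

Request:
move_arm --targets '[{"wx": 0,"wy": 0,"wz": 0.07,"dx": 2.5,"dy": -6,"dz": 1,"hand": 8.5},{"wx": 0,"wy": 0,"wz": 0.07,"dx": 2.5,"dy": -6,"dz": 1,"hand": 8.5},{"wx": 0,"wy": 0,"wz": 0.07,"dx": 2.5,"dy": -6,"dz": 1,"hand": 8.5},{"wx": 0,"wy": 0,"wz": 0.07,"dx": 2.5,"dy": -6,"dz": 1,"hand": 8.5},{"wx": 0,"wy": 0,"wz": 0.07,"dx": 2.5,"dy": -6,"dz": 1,"hand": 8.5},{"wx": 0,"wy": 0,"wz": 0.07,"dx": 2.5,"dy": -6,"dz": 0,"hand": 8.5},{"wx": 0,"wy": 0,"wz": 0.07,"dx": 2.5,"dy": -6,"dz": 0,"hand": 8.5},{"wx": 0,"wy": 0,"wz": 0.06,"dx": 2.5,"dy": -6,"dz": 0,"hand": 8.5}]'

```text
time_s: 2.05
eef_pos: [0.4689, 0.1278, 0.2793]
tcp_rot: [0.001, -0.056, 0.998, 0.0]
force: [1.5, 0.6, 0.1]
finger_gap: 0.0852
finger_force: 0.0
```

```bash
cat > look.py <<'E'
from h import *
import sys
st=get_state(); im=read_camera('wrist'); save(sys.argv[1],im); C=cam('wrist',st); print(st['eef_pos'].round(4),st['tcp_rot'].round(4),st['time_s'],st['joint_positions'].round(2))
for t,z in (('charger',.085),('cap_green',.093),('knob',.12),('power_tip',.13)):
    for r in cut_out('wrist',t)[:2]:
        u,v=cen(r['mask']); print(t,round(r['p'],2),np.round(r['box']),round(u,1),round(v,1),onz(C,u,v,z).round(4))
E
python3 look.py w1
```

```text
[0.4689 0.1278 0.2793] [ 6.000e-04 -5.560e-02  9.985e-01  3.000e-04] 2.05 [-0.49  0.13  0.17  1.95 -0.03  1.06  1.37]
charger 0.62 [ 46. 100. 299. 258.] 175.1 181.4 [0.4939 0.0279 0.085 ]
cap_green 0.47 [182. 224. 196. 236.] 186.8 229.4 [0.5573 0.0471 0.093 ]
knob 0.3 [186. 172. 244. 229.] 218.3 199.0 [0.4989 0.089  0.12  ]
power_tip 0.59 [ 60. 184.  95. 202.] 76.1 193.3 [ 0.5066 -0.0733  0.13  ]
```

View pics/w1.png

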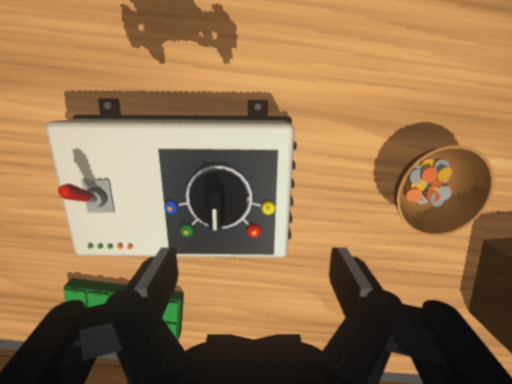

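The wrist view shows the knob at about (217,200), with its pointer towards (214,228). The caps are green (187,230), blue (171,208), red (254,231) and yellow (268,208). The lever is red, with its tip at (66,192).

```bash
cat > fit.py <<'E'
from h import *
import sys
im=cv2.imread('pics/'+sys.argv[1]+'.png'); st=get_state(); C=cam('wrist',st)
hsv=cv2.cvtColor(im,cv2.COLOR_BGR2HSV)
def near(u,v,h0,h1,rad=9):
    m=((hsv[:,:,0]>=h0)&(hsv[:,:,0]<=h1)&(hsv[:,:,1]>110)&(hsv[:,:,2]>60))
    yy,xx=np.mgrid[:384,:512]; m&=(xx-u)**2+(yy-v)**2<rad**2
    return cen(m)
P=[];
for (u,v,h0,h1) in ((187,230,40,85),(171,208,100,130),(254,231,0,12),(268,208,18,35)):
    c=near(u,v,h0,h1); P.append(onz(C,*c,.091)[:2])
P=np.array(P); a=np.radians([-44,-78,44,78]); M=.066*np.c_[np.cos(a),np.sin(a)]
X=P-P.mean(0); Y=M-M.mean(0)
th=np.arctan2((Y[:,0]*X[:,1]-Y[:,1]*X[:,0]).sum(),(X*Y).sum())
Rm=np.array([[np.cos(th),-np.sin(th)],[np.sin(th),np.cos(th)]])
ax=P.mean(0)-Rm@M.mean(0)
print('yaw',np.degrees(th),'axis',ax,'res',((M@Rm.T+ax-P)*1e3).round(1).tolist(),'scale',np.linalg.norm(X)/np.linalg.norm(Y))
lev=ax+Rm@np.array([0,-.16]); print('lever pivot',lev)
# pointer: white pixels inside bar top circle
c=proj(C,[*ax,.136]); yy,xx=np.mgrid[:384,:512]
W=[onz(C,u,v,.136)[:2] for v,u in np.argwhere((im.min(2)>140)&((xx-c[0])**2+(yy-c[1])**2<26**2))]
W=np.array([w for w in W if np.linalg.norm(w-ax)<.026]); d=W.mean(0)-ax
print('pointer',len(W),np.degrees(np.arctan2(d[1],d[0])),W.mean(0),c)
w,V=np.linalg.eigh(np.cov(W.T)); print('pca',np.degrees(np.arctan2(*V[::-1,1])))
E
python3 fit.py w1
```

```text
yaw 5.687164749096696 axis [0.50567888 0.08923611] res [[-0.0, -0.4], [0.1, -0.9], [-0.0, 0.6], [-0.0, 0.7]] scale 0.9892165432965422
lever pivot [ 0.52153437 -0.06997633]
pointer 95 -6.20034045131485 [0.51852601 0.08784039] [214.32405172 210.04007099]
pca 74.32948083569255
```

Request:
move_arm --targets '[{"wx": 0,"wy": 0,"wz": -0.04,"dx": 1.85,"dy": -1.95,"dz": -4,"hand": 8.5},{"wx": 0,"wy": 0,"wz": -0.04,"dx": 1.85,"dy": -1.95,"dz": -4,"hand": 8.5},{"wx": 0,"wy": 0,"wz": 0,"dx": 0,"dy": 0,"dz": -3,"hand": 8.5},{"wx": 0,"wy": 0,"wz": 0,"dx": 0,"dy": 0,"dz": 0,"hand": 8.5}]'

```text
time_s: 2.8
eef_pos: [0.5033, 0.0921, 0.1667]
tcp_rot: [-0.003, -0.016, 1.0, -0.0]
force: [-0.2, 0.8, 0.4]
finger_gap: 0.0849
finger_force: 0.0
```

```bash
python3 look.py w2
```

```text
[0.5033 0.0921 0.1667] [-2.600e-03 -1.590e-02  9.999e-01 -4.000e-04] 2.8 [-0.42  0.32  0.2   2.   -0.09  0.83  1.44]
charger 0.79 [  0.  65. 357. 306.] 182.4 185.9 [0.4905 0.0294 0.085 ]
charger 0.35 [486. 134. 510. 222.] 501.6 178.7 [0.4748 0.3077 0.085 ]
cap_green 0.71 [195. 249. 215. 270.] 202.8 257.9 [0.557  0.0468 0.093 ]
knob 0.83 [205. 169. 292. 260.] 247.3 211.0 [0.4981 0.087  0.12  ]
power_tip 0.83 [  3. 207.  66. 232.] 28.7 219.9 [ 0.5065 -0.0733  0.13  ]
```

View pics/w2.png

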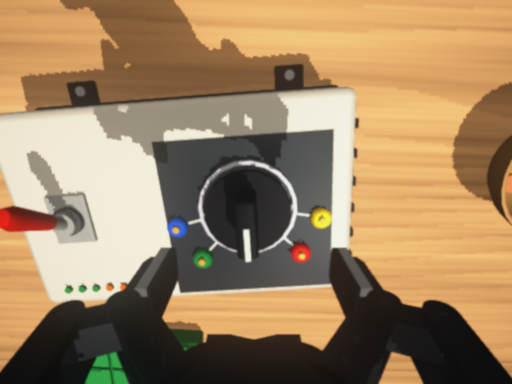

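This closer view shows the white line from (246,229) to (248,262). Green is at (203,258), blue (177,228), red (301,253) and yellow (321,217).

```bash
sed -i 's/(187,230,40,85),(171,208,100,130),(254,231,0,12),(268,208,18,35)/(203,258,40,85),(177,228,100,130),(301,253,0,12),(321,217,18,35)/; s/rad=9/rad=13/' fit.py
cat >> fit.py <<'E'
m=(im.min(2)>150)&(xx>238)&(xx<256)&(yy>224)&(yy<266)
W=np.array([onz(C,u,v,.136)[:2] for v,u in np.argwhere(m)])
w,V=np.linalg.eigh(np.cov(W.T)); print('line',len(W),V[:,1],np.degrees(np.arctan(V[1,1]/V[0,1])),W.mean(0),W.min(0),W.max(0))
E
python3 fit.py w2
```

```text
yaw 5.790171361873739 axis [0.51213588 0.08653989] res [[-0.3, 0.5], [0.1, 0.2], [-0.1, -0.3], [0.2, -0.4]] scale 1.0062686417174886
lever pivot [ 0.52827758 -0.0726438 ]
pointer 202 2.306543533593717 [0.52270206 0.08696548] [246.27520727 231.24792935]
pca -173.6545944844753
line 191 [-0.99630016 -0.08594179] 4.9301838457800935 [0.52386942 0.08716891] [0.51108928 0.08414638] [0.53722761 0.08994133]
```

```bash
cat > fit2.py <<'E'
from h import *
print(get_state()['eef_pos'])
a=np.radians([-44,-78,44,78]); M=.066*np.c_[np.cos(a),np.sin(a)]
im=cv2.imread('pics/top0.png'); hsv=cv2.cvtColor(im,cv2.COLOR_BGR2HSV); C=cam('top')
P=[];yy,xx=np.mgrid[:384,:512]
for (u,v,h0,h1) in ((330,208,40,85),(366,263,100,130),(177,228,0,12),(152,288,18,35)):
    u=170+u/5;v=165+v/5
    m=(hsv[:,:,0]>=h0)&(hsv[:,:,0]<=h1)&(hsv[:,:,1]>90)&((xx-u)**2+(yy-v)**2<16)
    c=cen(m); P.append(onz(C,*c,.091)[:2])
P=np.array(P);X=P-P.mean(0); Y=M-M.mean(0)
th=np.arctan2((Y[:,0]*X[:,1]-Y[:,1]*X[:,0]).sum(),(X*Y).sum())
Rm=np.array([[np.cos(th),-np.sin(th)],[np.sin(th),np.cos(th)]]); ax=P.mean(0)-Rm@M.mean(0)
print(np.degrees(th),ax,((M@Rm.T+ax-P)*1e3).round(1).tolist(), np.linalg.norm(X)/np.linalg.norm(Y))
E
python3 fit2.py; cp pics/w2.png pics/w2b.png
python3 - <<'E'
from h import *
save('w3',read_camera('wrist')); print(get_state()['eef_pos'])
E
python3 fit.py w3
```

```text
[0.50606532 0.09170441 0.17035915]
5.5453869259225135 [0.50535698 0.08550984] [[0.6, 0.8], [-0.4, -1.5], [-0.1, -0.8], [-0.1, 1.4]] 0.9908532235379945
[0.50597848 0.09146348 0.17023727]
yaw 5.780118777693123 axis [0.5076587  0.08668407] res [[0.8, -0.3], [-0.6, -0.6], [-0.2, 0.3], [-0.1, 0.6]] scale 0.991334381348557
lever pivot [ 0.52377247 -0.07250244]
pointer 206 1.5076136889110978 [0.51780479 0.08695111] [246.94680824 225.88190628]
pca -173.56724155215764
line 182 [-0.99554621 -0.09427485] 5.4095843125170555 [0.51899965 0.08732568] [0.50691153 0.08453697] [0.53180629 0.0902742 ]
```

Request:
move_arm --targets '[{"wx": 0,"wy": 0,"wz": 0.065,"dx": 0.1,"dy": -0.5,"dz": -2,"hand": 5},{"wx": 0,"wy": 0,"wz": 0,"dx": 0,"dy": 0,"dz": -2,"hand": 4},{"wx": 0,"wy": 0,"wz": 0,"dx": 0,"dy": 0,"dz": -2,"hand": 3},{"wx": 0,"wy": 0,"wz": 0,"dx": 0,"dy": 0,"dz": 0,"hand": 2.4},{"wx": 0,"wy": 0,"wz": 0,"dx": 0,"dy": 0,"dz": 0,"hand": 2.4}]'

```text
time_s: 3.72
eef_pos: [0.507, 0.0859, 0.1099]
tcp_rot: [0.001, -0.047, 0.999, 0.0]
force: [0.2, 0.2, -0.1]
finger_gap: 0.0239
finger_force: 0.0
```

```bash
cat > s.py <<'E'
from h import *
s=get_state(); q=s['tcp_rot']; Rm=R.from_quat([q[1],q[2],q[3],q[0]]).as_matrix()
print(s['time_s'],s['eef_pos'].round(4),'tooly-90',np.degrees(np.arctan2(-Rm[0,1],Rm[1,1])).round(2),'tilt',Rm[:2,2].round(4),'F',s['force'].round(2),'T',s['ft_torque'].round(3),s['finger_gap'],s['finger_force'])
E
python3 s.py
```

```text
3.725 [0.507  0.0859 0.1099] tooly-90 5.4 tilt [0.0017 0.0006] F [ 0.2   0.16 -0.11] T [-0.007  0.038  0.021] 0.02392851844707133 0.0
```

Now close on the bar.

Request:
move_arm --targets '[{"wx": 0,"wy": 0,"wz": 0,"dx": 0,"dy": 0,"dz": 0,"hand": 1.9},{"wx": 0,"wy": 0,"wz": 0,"dx": 0,"dy": 0,"dz": 0,"hand": 1.4},{"wx": 0,"wy": 0,"wz": 0,"dx": 0,"dy": 0,"dz": 0,"hand": 1.4}]'

```text
time_s: 4.1
eef_pos: [0.5069, 0.0867, 0.1101]
tcp_rot: [0.001, -0.047, 0.999, 0.001]
force: [-1.8, 1.7, 5.7]
finger_gap: 0.0148
finger_force: 51.7
```

```bash
python3 s.py
```

```text
4.1 [0.5069 0.0867 0.1101] tooly-90 5.42 tilt [0.0018 0.0016] F [-1.82  1.74  5.7 ] T [0.36  0.357 0.006] 0.014811560710263624 51.72330021858215
```

Request:
move_arm --targets '[{"wx": 0,"wy": 0,"wz": 0,"dx": 0,"dy": 0.1,"dz": 0.2,"hand": 1.4},{"wx": 0,"wy": 0,"wz": 0,"dx": 0,"dy": 0,"dz": 0.2,"hand": 1.4},{"wx": 0,"wy": 0,"wz": 0,"dx": 0,"dy": 0,"dz": 0,"hand": 1.4}]'

```text
time_s: 4.47
eef_pos: [0.5067, 0.0868, 0.1127]
tcp_rot: [0.001, -0.047, 0.999, 0.0]
force: [4.9, 1.7, -8.7]
finger_gap: 0.0151
finger_force: 50.8
```

```bash
python3 s.py
```

```text
4.475 [0.5067 0.0868 0.1127] tooly-90 5.4 tilt [0.001  0.0001] F [ 4.88  1.72 -8.71] T [ 0.244 -1.103  0.008] 0.015076533224587844 50.81786513328552
```

Request:
move_arm --targets '[{"wx": 0,"wy": 0,"wz": 0,"dx": 0,"dy": 0,"dz": 0.2,"hand": 1.4},{"wx": 0,"wy": 0,"wz": 0,"dx": 0,"dy": 0,"dz": 0.2,"hand": 1.4},{"wx": 0,"wy": 0,"wz": 0,"dx": 0,"dy": 0,"dz": 0.15,"hand": 1.4},{"wx": 0,"wy": 0,"wz": 0,"dx": 0,"dy": 0,"dz": 0,"hand": 1.4}]'

```text
time_s: 4.97
eef_pos: [0.5067, 0.0867, 0.1181]
tcp_rot: [0.0, -0.047, 0.999, 0.0]
force: [5.4, 1.2, -11.6]
finger_gap: 0.0151
finger_force: 50.7
```

```bash
python3 s.py
```

```text
4.975 [0.5067 0.0867 0.1181] tooly-90 5.39 tilt [0.001  0.0001] F [  5.39   1.23 -11.6 ] T [ 0.259 -1.185 -0.035] 0.015108042301140457 50.6987339258194
```

Request:
move_arm --targets '[{"wx": 0,"wy": 0,"wz": -0.05,"dx": 0,"dy": 0,"dz": 0.06,"hand": 1.4},{"wx": 0,"wy": 0,"wz": -0.1,"dx": 0,"dy": 0,"dz": 0,"hand": 1.4},{"wx": 0,"wy": 0,"wz": -0.1,"dx": 0,"dy": 0,"dz": 0,"hand": 1.4},{"wx": 0,"wy": 0,"wz": 0,"dx": 0,"dy": 0,"dz": 0,"hand": 1.4}]'

```text
time_s: 5.48
eef_pos: [0.5067, 0.0869, 0.1186]
tcp_rot: [0.0, 0.078, 0.997, -0.0]
force: [5.9, 2.2, -11.0]
finger_gap: 0.0148
finger_force: 50.7
```

```bash
python3 s.py
```

```text
5.475 [0.5067 0.0869 0.1186] tooly-90 -8.97 tilt [ 0.0009 -0.0001] F [  5.9    2.23 -11.05] T [ 0.276 -1.317 -0.023] 0.014836748868313723 50.704429149627686
```

Request:
move_arm --targets '[{"wx": 0,"wy": 0,"wz": -0.1,"dx": 0,"dy": 0,"dz": 0,"hand": 1.4},{"wx": 0,"wy": 0,"wz": -0.09,"dx": 0,"dy": 0,"dz": 0,"hand": 1.4},{"wx": 0,"wy": 0,"wz": 0,"dx": 0,"dy": 0,"dz": -0.1,"hand": 1.4},{"wx": 0,"wy": 0,"wz": 0,"dx": 0,"dy": 0,"dz": -0.05,"hand": 1.4},{"wx": 0,"wy": 0,"wz": 0,"dx": 0,"dy": 0,"dz": -0.05,"hand": 1.4},{"wx": 0,"wy": 0,"wz": 0,"dx": 0,"dy": 0,"dz": 0,"hand": 1.4}]'

```text
time_s: 6.22
eef_pos: [0.5067, 0.0869, 0.1171]
tcp_rot: [0.0, 0.172, 0.985, 0.0]
force: [4.0, 2.3, -6.8]
finger_gap: 0.0152
finger_force: 51.5
```

```bash
python3 s.py
```

```text
6.225 [0.5067 0.0869 0.1171] tooly-90 -19.81 tilt [0.0009 0.0004] F [ 3.97  2.35 -6.78] T [ 0.365 -0.972  0.028] 0.015155407636621694 51.4789742231369
```

Request:
move_arm --targets '[{"wx": 0,"wy": 0,"wz": 0,"dx": 0,"dy": 0,"dz": 0,"hand": 1.75},{"wx": 0,"wy": 0,"wz": 0,"dx": 0,"dy": 0,"dz": 0,"hand": 1.75},{"wx": 0,"wy": 0,"wz": 0,"dx": 0,"dy": 0,"dz": -0.2,"hand": 1.75},{"wx": 0,"wy": 0,"wz": 0,"dx": 0,"dy": 0,"dz": 0,"hand": 1.75}]'

```text
time_s: 6.72
eef_pos: [0.5061, 0.0866, 0.1149]
tcp_rot: [-0.0, 0.172, 0.985, -0.0]
force: [0.3, 1.1, -0.2]
finger_gap: 0.0174
finger_force: 0.5
```

```bash
python3 s.py
```

```text
6.725 [0.5061 0.0866 0.1149] tooly-90 -19.82 tilt [-0.0003 -0.    ] F [ 0.25  1.13 -0.24] T [ 0.255 -0.117  0.02 ] 0.01742987108256154 0.5231638625264168
```

Request:
move_arm --targets '[{"wx": 0,"wy": 0,"wz": -0.025,"dx": 0,"dy": 0,"dz": 0,"hand": 1.75},{"wx": 0,"wy": 0,"wz": -0.025,"dx": 0,"dy": 0,"dz": 0,"hand": 1.75},{"wx": 0,"wy": 0,"wz": -0.025,"dx": 0,"dy": 0,"dz": 0,"hand": 1.75},{"wx": 0,"wy": 0,"wz": -0.025,"dx": 0,"dy": 0,"dz": 0,"hand": 1.75},{"wx": 0,"wy": 0,"wz": 0,"dx": 0,"dy": 0,"dz": 0,"hand": 1.75}]'

```text
time_s: 7.35
eef_pos: [0.5061, 0.0872, 0.1149]
tcp_rot: [-0.0, 0.221, 0.975, 0.0]
force: [-1.6, 4.1, 0.6]
finger_gap: 0.0173
finger_force: 1.8
```

```bash
python3 s.py
```

```text
7.35 [0.5061 0.0872 0.1149] tooly-90 -25.54 tilt [-0.0003  0.0004] F [-1.62  4.06  0.57] T [0.978 0.312 0.101] 0.017337230473382266 1.8289444870470106
```

Request:
move_arm --targets '[{"wx": 0,"wy": 0,"wz": -0.02,"dx": 0,"dy": 0.08,"dz": 0,"hand": 1.75},{"wx": 0,"wy": 0,"wz": -0.02,"dx": 0,"dy": 0,"dz": 0,"hand": 1.75},{"wx": 0,"wy": 0,"wz": -0.02,"dx": 0,"dy": 0,"dz": 0,"hand": 1.75},{"wx": 0,"wy": 0,"wz": 0,"dx": 0,"dy": 0,"dz": 0,"hand": 1.75}]'

```text
time_s: 7.85
eef_pos: [0.5062, 0.0873, 0.1147]
tcp_rot: [-0.0, 0.251, 0.968, -0.0]
force: [-0.0, 2.4, -1.6]
finger_gap: 0.0173
finger_force: 1.4
```

```bash
python3 s.py
```

```text
7.85 [0.5062 0.0873 0.1147] tooly-90 -29.02 tilt [-0.0001 -0.0002] F [-0.04  2.41 -1.63] T [ 0.544  0.091 -0.019] 0.017342632297366333 1.3641984873902402
```

Request:
move_arm --targets '[{"wx": 0,"wy": 0,"wz": -0.02,"dx": 0,"dy": 0.03,"dz": 0,"hand": 1.75},{"wx": 0,"wy": 0,"wz": -0.02,"dx": 0,"dy": 0,"dz": 0,"hand": 1.75},{"wx": 0,"wy": 0,"wz": -0.02,"dx": 0,"dy": 0,"dz": 0,"hand": 1.75},{"wx": 0,"wy": 0,"wz": 0,"dx": 0,"dy": 0,"dz": 0,"hand": 1.75}]'

```text
time_s: 8.35
eef_pos: [0.5065, 0.0874, 0.115]
tcp_rot: [0.0, 0.279, 0.96, -0.0]
force: [-0.2, 0.8, -1.1]
finger_gap: 0.0174
finger_force: 1.0
```

```bash
python3 s.py
```

```text
8.35 [0.5065 0.0874 0.115 ] tooly-90 -32.46 tilt [ 0.0005 -0.0004] F [-0.19  0.76 -1.12] T [ 0.099 -0.082  0.018] 0.017399979614160673 0.990824798354879
```

Request:
move_arm --targets '[{"wx": 0,"wy": 0,"wz": -0.02,"dx": 0,"dy": 0,"dz": 0,"hand": 1.75},{"wx": 0,"wy": 0,"wz": -0.02,"dx": 0,"dy": 0,"dz": 0,"hand": 1.75},{"wx": 0,"wy": 0,"wz": -0.02,"dx": 0,"dy": 0,"dz": 0,"hand": 1.75},{"wx": 0,"wy": 0,"wz": 0,"dx": 0,"dy": 0,"dz": 0,"hand": 1.75}]'

```text
time_s: 8.85
eef_pos: [0.5065, 0.0876, 0.115]
tcp_rot: [0.0, 0.308, 0.951, -0.0]
force: [0.2, -0.7, -1.1]
finger_gap: 0.0178
finger_force: 10.7
```

```bash
python3 s.py
```

```text
8.85 [0.5065 0.0876 0.115 ] tooly-90 -35.84 tilt [ 0.0005 -0.0004] F [ 0.24 -0.67 -1.14] T [-0.072 -0.208  0.396] 0.017758528503328645 10.699912081472576
```

Request:
move_arm --targets '[{"wx": 0,"wy": 0,"wz": 0.03,"dx": 0,"dy": 0,"dz": 0,"hand": 1.75},{"wx": 0,"wy": 0,"wz": 0.03,"dx": 0,"dy": 0,"dz": 0,"hand": 1.75},{"wx": 0,"wy": 0,"wz": 0,"dx": 0,"dy": 0,"dz": 0,"hand": 1.75}]'

```text
time_s: 9.22
eef_pos: [0.5061, 0.0878, 0.115]
tcp_rot: [-0.0, 0.279, 0.96, 0.0]
force: [-0.1, -0.0, -0.2]
finger_gap: 0.0174
finger_force: 0.0
```

```bash
python3 s.py
python3 - <<'E'
from h import *
im=read_camera('wrist')
cv2.imwrite('pics/w4.png',cv2.resize(im[130:300,150:350,::-1],None,fx=4,fy=3.5,interpolation=cv2.INTER_CUBIC))
E
```

```text
9.225 [0.5061 0.0878 0.115 ] tooly-90 -32.42 tilt [-0.0003  0.0003] F [-0.14 -0.02 -0.2 ] T [ 0.019 -0.003 -0.005] 0.017383057025114924 0.0
```

View pics/w4.png

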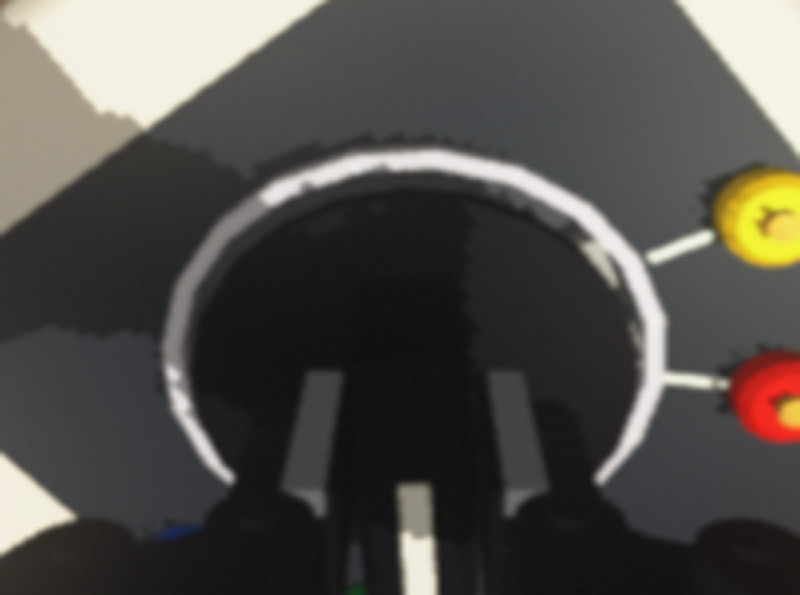

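Run:
```python
from h import *
st=get_state(); C=cam('wrist',st); t=np.linspace(0,2*np.pi,181)
def circ(n,z,r):
    P=np.array([proj(C,[.5068+r*np.cos(a),.0872+r*np.sin(a),z]) for a in t]); Q=(P-[150,130])*[4,3.5]
    Q=Q[Q[:,1]<480]
    print(n,'top',Q[:,1].min().round(),'left',Q[:,0].min().round(),'right',Q[:,0].max().round())
circ('home top',.101,.037);circ('home bot',.094,.037)
circ('up top',.108,.037);circ('up bot',.101,.037)
for d in(.039,.040,.041): circ('ring%.3f'%d,.0855,d)
for z in (.136,.143): print('line end/start', [((proj(C,[.5068+r*np.cos(np.radians(-33)),.0872+r*np.sin(np.radians(-33)),z])-[150,130])*[4,3.5]).round() for r in (0,.005,.023)])
```

```text
home top top 188.0 left 185.0 right 640.0
home bot top 177.0 left 193.0 right 631.0
up top top 200.0 left 176.0 right 648.0
up bot top 188.0 left 185.0 right 640.0
ring0.039 top 155.0 left 191.0 right 633.0
ring0.040 top 150.0 left 185.0 right 639.0
ring0.041 top 144.0 left 180.0 right 645.0
line end/start [array([412., 488.]), array([412., 516.]), array([410., 612.])]
line end/start [array([412., 517.]), array([412., 546.]), array([410., 645.])]
```

Request:
move_arm --targets '[{"wx": 0,"wy": 0,"wz": 0.03,"dx": 0,"dy": 0,"dz": 0,"hand": 1.75},{"wx": 0,"wy": 0,"wz": 0.03,"dx": 0,"dy": 0,"dz": 0,"hand": 1.75},{"wx": 0,"wy": 0,"wz": 0.02,"dx": 0,"dy": 0,"dz": 0,"hand": 1.75},{"wx": 0,"wy": 0,"wz": 0,"dx": 0,"dy": 0,"dz": 0,"hand": 1.75}]'

```text
time_s: 9.78
eef_pos: [0.5063, 0.0878, 0.1149]
tcp_rot: [-0.0, 0.24, 0.971, 0.0]
force: [-0.0, -0.3, -1.0]
finger_gap: 0.0175
finger_force: 0.0
```

```bash
python3 s.py
```

```text
9.775 [0.5063 0.0878 0.1149] tooly-90 -27.83 tilt [0.     0.0001] F [-0.05 -0.27 -0.97] T [-0.006  0.043 -0.031] 0.0174608383893726 0.0
```

Request:
move_arm --targets '[{"wx": 0,"wy": 0,"wz": 0.02,"dx": 0,"dy": 0,"dz": 0,"hand": 1.75},{"wx": 0,"wy": 0,"wz": 0.02,"dx": 0,"dy": 0,"dz": 0,"hand": 1.75},{"wx": 0,"wy": 0,"wz": 0,"dx": 0,"dy": 0,"dz": 0,"hand": 1.75}]'

```text
time_s: 10.15
eef_pos: [0.5062, 0.0878, 0.1149]
tcp_rot: [-0.0, 0.221, 0.975, 0.0]
force: [-1.1, 0.6, 1.2]
finger_gap: 0.0175
finger_force: 0.6
```

```bash
python3 s.py
```

```text
10.15 [0.5062 0.0878 0.1149] tooly-90 -25.54 tilt [-0.0002  0.0001] F [-1.12  0.6   1.2 ] T [-0.021  0.035 -0.008] 0.017477261293623633 0.6150016174069606
```

Request:
move_arm --targets '[{"wx": 0,"wy": 0,"wz": 0.02,"dx": 0,"dy": 0,"dz": 0,"hand": 1.75},{"wx": 0,"wy": 0,"wz": 0.015,"dx": 0,"dy": 0,"dz": 0,"hand": 1.75},{"wx": 0,"wy": 0,"wz": 0,"dx": 0,"dy": 0,"dz": 0,"hand": 1.75}]'

```text
time_s: 10.52
eef_pos: [0.5062, 0.0877, 0.1149]
tcp_rot: [-0.0, 0.204, 0.979, -0.0]
force: [-0.2, 0.5, 0.6]
finger_gap: 0.0174
finger_force: 1.1
```

```bash
python3 s.py
python3 - <<'E'
from h import *
im=read_camera('wrist')
cv2.imwrite('pics/w5.png',cv2.resize(im[130:300,150:350,::-1],None,fx=4,fy=3.5,interpolation=cv2.INTER_CUBIC))
E
```

```text
10.525 [0.5062 0.0877 0.1149] tooly-90 -23.53 tilt [-0.0001 -0.    ] F [-0.19  0.49  0.63] T [-0.093  0.119 -0.021] 0.01744817642879618 1.0501151971402578
```

View pics/w5.png

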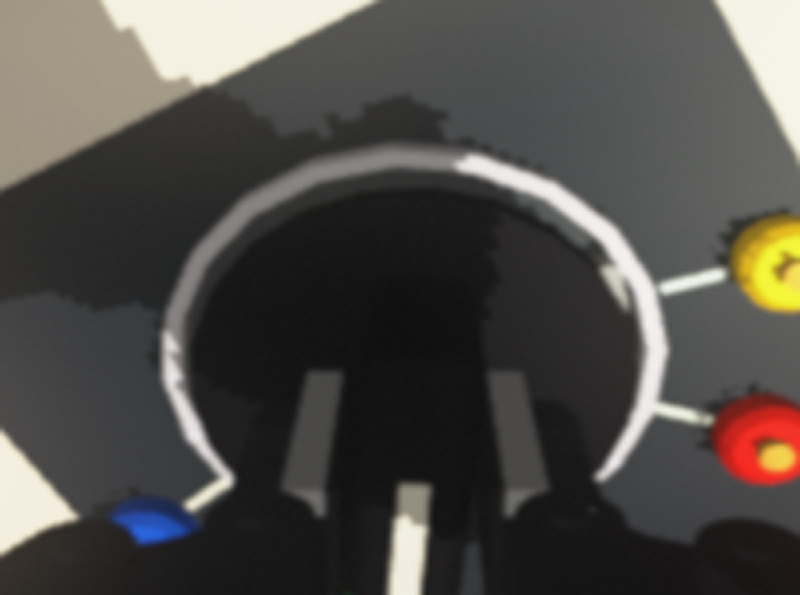

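Run:
```python
from h import *
st=get_state()
for n,p,yaw in (('w4',[.5061,.0878,.115],-32.42),('w5',[.5062,.0877,.1149],-23.53)):
    Rm=R.from_euler('z',yaw,degrees=True).as_matrix()@np.array([[-1,0,0],[0,1,0],[0,0,-1.]])
    q=R.from_matrix(Rm).as_quat(); C=cam('wrist',dict(eef_pos=p,tcp_rot=[q[3],*q[:3]]))
    im=cv2.imread('pics/%s.png'%n); m=(im.min(2)>130); m[:480]=0; m[:,:380]=0; m[:,445:]=0
    for z in (.136,.143):
        W=np.array([onz(C,150+(u+.5)/4-.5,130+(v+.5)/3.5-.5,z)[:2] for v,u in np.argwhere(m)])
        w,V=np.linalg.eigh(np.cov(W.T)); d=V[:,1]*np.sign(V[0,1]); ax=np.array([.5068,.0872])
        s=(W-ax)@d; print(n,z,'dir',np.degrees(np.arctan2(d[1],d[0])).round(2),'r',s.min().round(4),s.max().round(4),'off',((W-ax)@[-d[1],d[0]]).mean().round(4))
```

```text
w4 0.136 dir -27.53 r 0.0067 0.0194 off -0.0006
w4 0.143 dir -27.53 r 0.0016 0.0135 off -0.0002
w5 0.136 dir -26.56 r 0.0037 0.0194 off -0.0003
w5 0.143 dir -26.56 r -0.0013 0.0136 off -0.0005
```

The skirt edge is at crop v≈190, which is where the home height puts it (raised would be 200). The knob stayed at about −27° while the loose fingers swung 9°, so it is held in a notch on the green side. I'll let go and check from above.

Request:
move_arm --targets '[{"wx": 0,"wy": 0,"wz": -0.05,"dx": 0,"dy": 0,"dz": 0,"hand": 3},{"wx": 0,"wy": 0,"wz": 0,"dx": 0,"dy": 0,"dz": 0,"hand": 4},{"wx": 0,"wy": 0,"wz": 0,"dx": 0,"dy": 0,"dz": 3,"hand": 4},{"wx": 0,"wy": 0,"wz": 0.1,"dx": 0,"dy": 0,"dz": 5,"hand": 0},{"wx": 0,"wy": 0,"wz": 0.15,"dx": -1.5,"dy": -3,"dz": 0,"hand": 0},{"wx": 0,"wy": 0,"wz": 0.15,"dx": -1.5,"dy": -3,"dz": 0,"hand": 0},{"wx": 0,"wy": 0,"wz": 0.15,"dx": -1.5,"dy": -3,"dz": 0,"hand": 0},{"wx": 0,"wy": 0,"wz": 0,"dx": 0,"dy": 0,"dz": 0,"hand": 0}]'

```text
time_s: 11.58
eef_pos: [0.4604, -0.0044, 0.1951]
tcp_rot: [0.0, -0.043, 0.999, -0.0]
force: [0.8, -0.5, 0.1]
finger_gap: -0.0002
finger_force: 0.0
```

Request:
move_arm --targets '[{"wx": 0,"wy": 0,"wz": 0,"dx": 0,"dy": 0,"dz": 0,"hand": 0},{"wx": 0,"wy": 0,"wz": 0,"dx": 0,"dy": 0,"dz": 0,"hand": 0}]'

```text
time_s: 11.82
eef_pos: [0.4617, -0.0013, 0.1949]
tcp_rot: [0.0, -0.045, 0.999, 0.0]
force: [-0.6, 0.5, 0.5]
finger_gap: -0.0002
finger_force: 0.0
```

```bash
python3 s.py; python3 look.py w6
```

```text
11.825 [ 0.4617 -0.0013  0.1949] tooly-90 5.18 tilt [0.0003 0.0001] F [-0.61  0.5   0.46] T [0.015 0.021 0.04 ] -0.00019641314637725254 0.0
[ 0.4617 -0.0013  0.1949] [ 1.00e-04 -4.52e-02  9.99e-01  1.00e-04] 11.825 [-0.33  0.19  0.3   2.1  -0.07  0.86  1.67]
charger 0.73 [116. 116. 438. 314.] 278.5 205.7 [0.4743 0.0251 0.085 ]
charger 0.73 [150. 240. 181. 258.] 165.0 248.1 [ 0.5334 -0.0896  0.085 ]
knob 0.82 [303. 211. 375. 289.] 337.0 246.3 [0.4958 0.0785 0.12  ]
power_tip 0.63 [152. 240. 184. 259.] 165.3 248.5 [ 0.5063 -0.075   0.13  ]
```

View pics/w6.png

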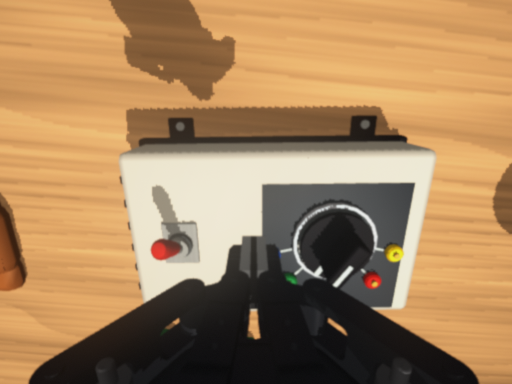

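The wrist view shows the pointer line from (353,266) to (335,286), on the green side. Green is partly hidden at (290,278), and the lever is still off at (165,248).

Run:
```python
from h import *
st=get_state(); C=cam('wrist',st); im=cv2.imread('pics/w6.png')
yy,xx=np.mgrid[:384,:512]
m=((im.min(2)>130)&(xx>325)&(xx<362)&(yy>258)&(yy<292)).astype(np.uint8)
n,l,s,c=cv2.connectedComponentsWithStats(m); print(s[1:].tolist())
k=1+np.argmax(s[1:,4])
for z in (.136,.143):
    W=np.array([onz(C,u,v,z)[:2] for v,u in np.argwhere(l==k)])
    w,V=np.linalg.eigh(np.cov(W.T)); d=V[:,1]*np.sign(V[0,1]); ax=np.array([.5068,.0872])
    q=(W-ax)@d; print(z,np.degrees(np.arctan2(d[1],d[0])),'r',q.min(),q.max(),'off',((W-ax)@[-d[1],d[0]]).mean())
```

```text
[[333, 266, 20, 21, 132], [361, 269, 1, 2, 2]]
0.136 -27.24467219905885 r -0.0013407448240539386 0.022786888467584206 off -7.540516393842103e-05
0.143 -27.24467219905883 r -0.0036852451440483793 0.019605848297493324 off -0.005078928445536054
```

The line fits the home height (sideways offset −0.1 mm, against 5 mm if raised), and the pointer sits at −33° to the charger, within green's range. Next is the lever.

Request:
move_arm --targets '[{"wx": 0,"wy": 0,"wz": 0.01,"dx": -0.3,"dy": -3.8,"dz": 0,"hand": 0},{"wx": 0,"wy": 0,"wz": 0,"dx": -0.3,"dy": -3.8,"dz": 0,"hand": 0},{"wx": 0,"wy": 0,"wz": 0,"dx": 0,"dy": 0,"dz": 0,"hand": 0},{"wx": 0,"wy": 0,"wz": 0,"dx": 0,"dy": 0,"dz": -3.5,"hand": 0},{"wx": 0,"wy": 0,"wz": 0,"dx": 0,"dy": 0,"dz": -3.5,"hand": 0},{"wx": 0,"wy": 0,"wz": 0,"dx": 0,"dy": 0,"dz": -0.8,"hand": 0},{"wx": 0,"wy": 0,"wz": 0,"dx": 0,"dy": 0,"dz": 0,"hand": 0},{"wx": 0,"wy": 0,"wz": 0,"dx": 0,"dy": 0,"dz": 0,"hand": 0}]'

```text
time_s: 13.08
eef_pos: [0.4562, -0.0781, 0.118]
tcp_rot: [0.001, -0.05, 0.999, -0.0]
force: [-1.0, -0.6, 0.2]
finger_gap: 0.0003
finger_force: 0.0
```

```bash
python3 s.py
```

```text
13.075 [ 0.4562 -0.0781  0.118 ] tooly-90 5.7 tilt [0.0021 0.0001] F [-0.98 -0.61  0.19] T [0.01  0.045 0.064] 0.00032166625498488056 0.0
```

Request:
move_arm --targets '[{"wx": 0,"wy": 0,"wz": 0,"dx": 0.6,"dy": 0.06,"dz": 0,"hand": 0},{"wx": 0,"wy": 0,"wz": 0,"dx": 0.6,"dy": 0.06,"dz": 0,"hand": 0},{"wx": 0,"wy": 0,"wz": 0,"dx": 0.6,"dy": 0.06,"dz": 0,"hand": 0},{"wx": 0,"wy": 0,"wz": 0,"dx": 0.6,"dy": 0.06,"dz": 0,"hand": 0},{"wx": 0,"wy": 0,"wz": 0,"dx": 0.6,"dy": 0.06,"dz": 0,"hand": 0},{"wx": 0,"wy": 0,"wz": 0,"dx": 0.6,"dy": 0.06,"dz": 0,"hand": 0},{"wx": 0,"wy": 0,"wz": 0,"dx": 0.6,"dy": 0.06,"dz": 0,"hand": 0},{"wx": 0,"wy": 0,"wz": 0,"dx": 0.6,"dy": 0.06,"dz": 0,"hand": 0}]'

```text
time_s: 14.08
eef_pos: [0.5038, -0.0734, 0.1169]
tcp_rot: [0.0, -0.05, 0.999, -0.0]
force: [-0.9, -0.6, 0.6]
finger_gap: 0.0002
finger_force: 0.8
```

```bash
python3 s.py
```

```text
14.075 [ 0.5038 -0.0734  0.1169] tooly-90 5.68 tilt [ 0.0002 -0.    ] F [-0.85 -0.55  0.6 ] T [-0.093  0.312  0.024] 0.00016628402071079926 0.8259999086658354
```

Contact made and the lever is moving. I'll keep going until it reaches its stop.

Request:
move_arm --targets '[{"wx": 0,"wy": 0,"wz": 0,"dx": 0.3,"dy": 0.03,"dz": 0,"hand": 0},{"wx": 0,"wy": 0,"wz": 0,"dx": 0.3,"dy": 0.03,"dz": 0,"hand": 0},{"wx": 0,"wy": 0,"wz": 0,"dx": 0.2,"dy": 0.02,"dz": 0,"hand": 0},{"wx": 0,"wy": 0,"wz": 0,"dx": 0,"dy": 0,"dz": 0,"hand": 0}]'

```text
time_s: 14.58
eef_pos: [0.5114, -0.0726, 0.1169]
tcp_rot: [0.0, -0.05, 0.999, 0.0]
force: [-2.1, -0.2, 2.0]
finger_gap: -0.0
finger_force: 1.1
```

```bash
python3 s.py
```

```text
14.575 [ 0.5114 -0.0726  0.1169] tooly-90 5.68 tilt [0.0002 0.    ] F [-2.06 -0.24  1.97] T [-0.006  0.457  0.002] -4.696326294070018e-05 1.1315527276019566
```

Request:
move_arm --targets '[{"wx": 0,"wy": 0,"wz": 0,"dx": 0.2,"dy": 0.02,"dz": 0,"hand": 0},{"wx": 0,"wy": 0,"wz": 0,"dx": 0.2,"dy": 0.02,"dz": 0,"hand": 0},{"wx": 0,"wy": 0,"wz": 0,"dx": 0,"dy": 0,"dz": 0,"hand": 0}]'

```text
time_s: 14.95
eef_pos: [0.5156, -0.0722, 0.1169]
tcp_rot: [0.0, -0.05, 0.999, -0.0]
force: [-1.2, 0.2, 1.1]
finger_gap: 0.0
finger_force: 1.0
```

```bash
python3 s.py
```

```text
14.95 [ 0.5156 -0.0722  0.1169] tooly-90 5.69 tilt [ 0.0006 -0.    ] F [-1.21  0.18  1.1 ] T [-0.083  0.372  0.003] 3.197707163805317e-05 0.9845480119111016
```

Request:
move_arm --targets '[{"wx": 0,"wy": 0,"wz": 0,"dx": 0.2,"dy": 0.02,"dz": 0,"hand": 0},{"wx": 0,"wy": 0,"wz": 0,"dx": 0.15,"dy": 0.015,"dz": 0,"hand": 0},{"wx": 0,"wy": 0,"wz": 0,"dx": 0,"dy": 0,"dz": 0,"hand": 0}]'

```text
time_s: 15.32
eef_pos: [0.5178, -0.0719, 0.1166]
tcp_rot: [-0.001, -0.049, 0.999, 0.0]
force: [-5.6, 0.0, 2.4]
finger_gap: -0.0
finger_force: 2.7
```

```bash
python3 s.py
```

```text
15.325 [ 0.5178 -0.0719  0.1166] tooly-90 5.67 tilt [-0.0024  0.0002] F [-5.65  0.04  2.44] T [-0.083  1.057  0.015] -3.6464815472671406e-05 2.744035184296081
```

Force climbs to 5.6 N, so this looks like the stop. One small extra push, then withdraw and look.

Request:
move_arm --targets '[{"wx": 0,"wy": 0,"wz": 0,"dx": 0.12,"dy": 0.01,"dz": 0,"hand": 0},{"wx": 0,"wy": 0,"wz": 0,"dx": 0,"dy": 0,"dz": 0,"hand": 0}]'

```text
time_s: 15.58
eef_pos: [0.518, -0.0719, 0.1165]
tcp_rot: [-0.002, -0.049, 0.999, 0.0]
force: [-7.4, 0.0, 5.0]
finger_gap: -0.0006
finger_force: 4.5
```

```bash
python3 s.py
```

```text
15.575 [ 0.518  -0.0719  0.1165] tooly-90 5.66 tilt [-0.0045  0.0004] F [-7.41  0.02  5.05] T [-0.207  1.672 -0.028] -0.0005625681298624743 4.527421795064583
```

Request:
move_arm --targets '[{"wx": 0,"wy": 0,"wz": 0,"dx": -2,"dy": -0.2,"dz": 0,"hand": 0},{"wx": 0,"wy": 0,"wz": 0,"dx": -4,"dy": -0.4,"dz": 0,"hand": 0},{"wx": 0,"wy": 0,"wz": 0,"dx": -0.5,"dy": 0,"dz": 4,"hand": 0},{"wx": 0,"wy": 0,"wz": 0,"dx": 0,"dy": 0,"dz": 5,"hand": 0},{"wx": 0,"wy": 0,"wz": 0,"dx": 0,"dy": 4,"dz": 4,"hand": 0},{"wx": 0,"wy": 0,"wz": 0,"dx": 0,"dy": 4,"dz": 0,"hand": 0},{"wx": 0,"wy": 0,"wz": 0,"dx": 0,"dy": 0,"dz": 0,"hand": 0},{"wx": 0,"wy": 0,"wz": 0,"dx": 0,"dy": 0,"dz": 0,"hand": 0}]'

```text
time_s: 16.58
eef_pos: [0.4554, 0.0019, 0.247]
tcp_rot: [0.001, -0.05, 0.999, -0.0]
force: [-0.0, -0.3, 0.0]
finger_gap: -0.0
finger_force: 0.0
```

```bash
python3 s.py; python3 look.py w7
```

```text
16.575 [0.4554 0.0019 0.247 ] tooly-90 5.68 tilt [ 0.0011 -0.0001] F [-0.04 -0.3   0.04] T [ 0.034  0.028 -0.065] -3.7548957426567146e-05 0.0
[0.4554 0.0019 0.247 ] [ 5.000e-04 -4.950e-02  9.988e-01 -1.000e-04] 16.575 [-0.36  0.11  0.3   2.06 -0.04  0.98  1.63]
charger 0.67 [138. 120. 403. 289.] 269.4 201.7 [0.4833 0.024  0.085 ]
cap_green 0.5 [283. 252. 288. 266.] 283.0 258.9 [0.5555 0.0496 0.093 ]
knob 0.61 [292. 200. 352. 264.] 320.7 228.7 [0.4966 0.0808 0.12  ]
power_tip 0.71 [168. 227. 192. 277.] 181.6 253.7 [ 0.5375 -0.0697  0.13  ]
```

View pics/w7.png

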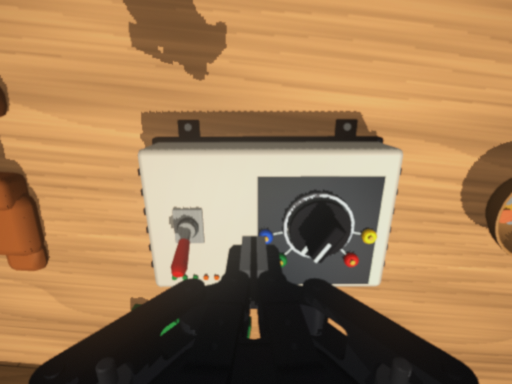

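The lever now leans to the back with its end at about (178,275), and the knob pointer is still towards green, (330,243) to (316,262).

Run:
```python
from h import *
C=cam('wrist',get_state()); th=np.radians(5.8); x=np.array([np.cos(th),np.sin(th),0]); p=np.array([.523,-.072,.097])
for a in (.7,.85,1.0): 
    b=a-.5; print(a,[proj(C,p+L*(np.sin(b)*x+[0,0,np.cos(b)])).round(1) for L in (.03,.05,.059)])
```

```text
0.7 [array([181.5, 245.9]), array([177.1, 258.6]), array([175. , 264.9])]
0.85 [array([182.1, 248.7]), array([178.3, 263.5]), array([176.4, 270.7])]
1.0 [array([182.9, 251.1]), array([179.6, 267.4]), array([178.1, 275.2])]
```

The image matches power = 1.0, and the arm is clear. Handing in.

```bash
python3 -c "
from station import *
print(finish_job())"
```

```text
the job is handed in; nothing more can be done
None
```

The job is handed in with no verdict shown: the knob is home in a notch 33° round on the green side (green's range is 32 to 56°), the power lever was then pushed to its on stop, and the arm is clear.

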